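# Spread a snap ring with circlip pliers and hold it open at the axle groove

## Task

Pull the tray of the low parts cabinet out to its stop and leave it out, then take the circlip pliers from the wooden rack, put their two pins into the eyes of the snap ring lying on the tray and squeeze the grips to spread it. Lift the spread ring on the pliers, pass it over the axle stub of the drive unit and lower it without forcing until it lies flat on the bearing, level with the groove. Finish holding it there - pliers gripped, ring still spread and centred round the axle, not let into the groove - so that I can check the bearing before it snaps in.

Things in the scene. Friction and masses are not known exactly. Their poses are not given: they have to be found in the camera images.
- tray_handle (a point): Grip point of the tray's handle: middle of a horizontal round steel bar, 11 mm thick, 100 mm long, 46 mm above the bench, parallel to the cabinet's front and 35 mm in front of the tray's front panel (65 mm high), 34 mm below the cabinet's top.
- parts_unit: Low grey benchtop cabinet with one pull-out tray, 190 deep x 220 wide x 80 mm high (fixed). Origin: centre of its underside; the tray comes out along its own -x (towards the robot), y is its width, z up. Solid down to 32 mm above the bench, so only the part of the tray in front of it can be reached.
- tray (a joint): How far the tray is out, in m: 0 shut, 0.105 at its stop; starts up to 0.015 out. Friction about 1 N. The tray is flat, 170 x 192 mm, covered with a black liner whose top is 22 mm above the bench, with a low aluminium edge at the sides.
- snap_ring: Steel snap ring lying flat and loose on the black liner of the tray, hidden until that is out (it rides along). Closed: 33 mm bore, 46 mm outside, 4 mm thick, 22 g. It flexes at two points near its back and springs shut. Origin: centre of the closed bore at the underside; x points to the gap between the eyes, z up. On the tray the eyes point to the robot, turned up to 0.4 rad.
- eye_left (a point): Centre of the hole of the eye on the ring's +y side, at the ring's upper face. The eye is a 13 mm disc with a 7.6 mm hole; closed, the hole lies 18.0 mm along the ring's x and 15.1 mm to the side. Moves outward as the ring is spread.
- eye_right (a point): The same for the eye on the ring's -y side.
- ring_seat (a point): Point 4.5 mm along the ring's x from its origin, at the underside: where the axle's axis passes when the ring is fully spread and clear of the axle all round.
- ring_left (a joint): Spread of the ring's left arm in rad: 0 closed, about 0.3 with the pliers fully squeezed. From 0.2 on both arms the ring just passes the 36 mm axle; at 0.3 it has 2 mm of air all round when centred. Each eye pulls back with about 3 N closed and 7 N at 0.3.
- ring_right (a joint): The same for the right arm.
- pliers: Circlip pliers (130 g) that open when squeezed, standing upright in the rack's slot, grips up, resting on the joint. Origin: pivot; z up along the pliers, the halves lie to either side along y, thickness (8 mm nose, 15 mm joint, 12 mm grips) along x. It is the frame of the half on the +y side, so it turns 0.2 rad as the grips close. Lightly gripped at the tops, they hang and can swing.
- pliers_grip (a point): Point midway between the two black grip sleeves, 55 mm above the pivot (moves with the +y half). Sleeves are 58 mm long, up to 77 mm above the pivot at rest, 82 mm squeezed. At rest their outsides flare upward 0.2 rad each side, 53 mm apart at this height, 62 mm at the tops. Take them from above, fingers closing along the pliers' y. Fully squeezed they are parallel, 30 mm outside to outside.
- pin_left (a point): End of the pin of the half on the +y side. The pins are 4 mm thick, 4.5 mm long, under 8 mm shoulders. At rest the ends lie 66 mm below the pivot and 15 mm to either side along y (pins lean 0.07 rad inward) and fit the closed ring's eyes; fully squeezed 62 mm below and 28 mm to either side, splayed outward 0.13 rad so that the ring stays on.
- pin_right (a point): The same for the half on the -y side.
- pliers_squeeze (a joint): Angle in rad by which the halves are squeezed: 0 at rest, 0.40 at the built-in stop (pins fully apart). A return spring holds the grips apart with about 8 N at mid grip or 5 N at the tops, so a light grip carries them closed; the full squeeze takes about 10 N at mid grip, with the ring on 17 N; 20 to 25 N is safe.
- rack: Pale wooden tool rack, 75 x 105 x 64 mm high (fixed), left or right of the cabinet, the drive unit is on the other side. Origin: centre of its underside. The pliers' slot is 58 mm deep, 66 mm long along the rack's y and 12 mm in front of its middle (-x); the pliers must rise 60 mm to leave it.
- drive_unit: Grey square geared motor standing on the bench (fixed), 98 x 98 mm, a vertical axle stub in the middle of its top. Origin: centre of its underside, z up. Aluminium top face with the bearing flush in it at 52 mm, groove of 31 mm diameter from 52 to 59 mm, above it the 36 mm axle, end at 71.5 mm with a 4 mm bevel to 29 mm diameter.
- groove (a point): On the axle's axis at the bearing's top face, 52 mm above the bench: where the middle of the ring's underside must go.
- axle_end (a point): Middle of the axle's flat end, 71.5 mm above the bench.
- charger: Bystander: white charger cube with rounded edges, 55 x 42 x 28 mm. Leave alone.
- jar: Bystander: cream-coloured jar, 56 mm thick, 70 mm high. Leave alone.
- usb_stick: Bystander: small black and red USB stick, 18 x 49 x 8 mm, lying. Leave alone.

How it is judged:
By the outcome, as a careful person would: the job done as asked, in the order asked, and still so for the second after the job is handed in, while the arm keeps its last pose, push and grip.
It also fails if it takes over 58 s, if anything falls off the work surface, if the arm or the gripper's body presses on something with over 40 N, if the wrist force passes 120 N, or if a joint passes its speed limit or range.

## Robot

A 6-joint arm with a two-finger parallel gripper is mounted at the origin on a cart in front of the work surface, level with it; the furniture and walls round the work are solid. World frame = base frame: x ahead of the robot, y to its left, z up, the work surface at z = 0. Lengths are in m, angles in rad, forces in N, time in s.
With the tool pointing down it reaches from about 0.2 to 0.875 m from the base axis. Payload 3.4 kg.
Tool frame: the origin (TCP) lies between the finger pads; the fingertips stand 25 mm ahead of it and the grasp point (between the pads) lies 6 mm ahead of it (r.nose_length is the z of the fingertips in the tool frame, in m); z points along the fingers, y is the line along which they close (so a half turn about z gives the same grasp; the last joint's range is limited). The gripper opens to 94 mm and grips with 3 to 60 N. Pads are 16 mm wide; open, the fingers measure 119 mm over their backs; the gripper's body (75 mm by 177 mm) begins 78 mm behind the grasp point.
Start: joints at [1.012, 0.276, 1.505, -0, 1.361, -0.121], TCP at [0.244, 0.521, 0.2] pointing down, gripper open.
Joint ranges: [-2.89, 2.89], [-0.75, 2.08], [0.22, 2.7], [-1.18, 4.32], [0.11, 2.71], [-2.7, 2.7]. Speed limits (rad/s): [2.57, 2.57, 3.14, 3.14, 3.14, 3.14].

## Interface

Orientations are given as a unit quaternion [w, x, y, z].
In Python, from plant import r, gripper_to, inverse_kinematics, vision, models, telemetry gives the robot as it stands. Calls block until the motion is done:
- r.move_to(position, orientation): joint-space move of the TCP to a pose.
- r.move_l(position, rot=None, vel=0.15, guard=None): straight line of the TCP; rot=None keeps the orientation; vel is the mean speed in m/s. With guard (N) it stops when the force on the tool has changed by that much, and returns True; else False.
- r.movej(angles): joint-space move.
- gripper_to(opening, f_grip=None): finger opening in m; f_grip is the grip in N (None keeps the last); returns when the fingers have stopped.
- r.hold(seconds).
- inverse_kinematics(position, orientation): joint angles nearest the present ones, or None.
- vision.snapshot(name): name is "scene" or "top" or "wrist"; returns the picture (480x640x3 uint8, red, green, blue); there is no depth.
- vision.get_calibration(name): a dict with "fx", "fy", "cx", "cy" (pixels), "position" and "orientation" of the camera in the world. Camera axes: x right, y down, z forward; pixel columns grow to the right and rows downward; lengths in m; the calibration is good to about 2 mm. A picture is of the moment at which its call begins: read the wrist's pose just before it. get_calibration takes no time and is no camera call; for the wrist camera it gives the pose at the moment of the call.
A pose or a line that the arm cannot do raises r.PlanningError and nothing moves.
- r.sign_off(): hands the job in; it is judged then, once.
Trained networks look in the newest picture that a camera, given by its name, has taken for a name from the list of things; names that differ only in an ending like _2 or _b are one class to them, and where a whole thing is asked for, a point or a joint stands for the part that bears it (a point fixed in the world has none). Each returns a list of dicts, best first, with "score" (0 to 1); they miss things now and then, are a little off and sometimes report something else, mostly with a low value. They report only what shows in the picture. A call takes as long as a camera call.
- models.boxes_of(thing, camera): "at" ([x, y, z] in m, in world coordinates, good to about 4 mm: the middle of the surface that is visible of it).
- models.regions_of(thing, camera): "pixels" (480x640 bool, what is visible of it).
- models.mark_of(thing, camera): "at" ([x, y, z] in m, in world coordinates, good to about 4 mm: a listed point, or the origin of a listed thing).
Readings, each from a call of its own:
- telemetry.current_t(): time.
- telemetry.current_joints(): joint angles.
- telemetry.current_dq(): joint speeds.
- telemetry.current_joint_efforts(): joint torques, N m.
- telemetry.current_ee_pos(): TCP position.
- telemetry.current_tool_rot(): TCP orientation.
- telemetry.current_wrist_force(): force on the tool from outside, world axes, zero at the start.
- telemetry.current_torque(): the same for the moment, N m.
- telemetry.current_opening(): finger opening in m.
- telemetry.current_finger_force(): force on a finger pad.
Only numpy, scipy, OpenCV 4.12 (cv2) and the standard library are available. Lean on these libraries where they do the work, as an engineer would, in place of code of your own. Each camera call takes 0.05 s, during which the arm holds its last target. There are 200 camera calls.

## Working session

There is one attempt and no reset: what is moved stays moved. The work goes in short steps, each a Python script; the robot and the scene stay as the last script left them, time stands still between calls to the robot, and variables do not carry over. Pictures are saved under pics/ and viewed, at most 10 in all, crops included, and the job is handed in when it is done.

```bash
ls; mkdir -p pics; cat > h.py <<'E'
import numpy as np, cv2
from scipy.spatial.transform import Rotation as R
from plant import r, gripper_to, inverse_kinematics, vision, models, telemetry as T
def q(yaw,tilt=None):
    # tool down, tool y axis at world yaw+90deg
    m=R.from_euler('z',yaw)*R.from_euler('x',np.pi)
    x=m.as_quat(); return [x[3],x[0],x[1],x[2]]
def snap(n,f=None):
    im=vision.snapshot(n)
    if f: cv2.imwrite('pics/'+f+'.png',im[:,:,::-1])
    return im
def Rm(o): return R.from_quat([o[1],o[2],o[3],o[0]]).as_matrix()
def ray(c,u,v):
    d=Rm(c['orientation'])@np.array([(u-c['cx'])/c['fx'],(v-c['cy'])/c['fy'],1]); return np.array(c['position']),d
def onz(c,u,v,z):
    p,d=ray(c,u,v); return p+d*(z-p[2])/d[2]
def proj(c,P):
    x=Rm(c['orientation']).T@(np.array(P)-c['position']); return np.array([c['fx']*x[0]/x[2]+c['cx'],c['fy']*x[1]/x[2]+c['cy']])
def tri(cs,uv):
    A=0;b=0
    for c,p in zip(cs,uv):
        o,d=ray(c,*p); d=d/np.linalg.norm(d); M=np.eye(3)-np.outer(d,d); A=A+M; b=b+M@o
    return np.linalg.solve(A,b)
def show(k,*n):
    for a in n:
        for cam in k:
            l=models.mark_of(a,cam)[:2]
            print(a,cam,[(np.round(x['at'],4).tolist(),round(x['score'],2)) for x in l])
E
python3 - <<'E'
from h import *
np.set_printoptions(precision=4,suppress=True)
for n in ('scene','top','wrist'):
    im=snap(n,n+'0'); c=vision.get_calibration(n); print(n,c)
show(['scene','top'],'tray_handle','parts_unit','pliers','pliers_grip','rack','drive_unit','groove','axle_end','jar','charger','usb_stick')
print(T.current_t(),T.current_tool_rot(),q(0))
a=cv2.imread('pics/scene0.png');b=cv2.imread('pics/top0.png')
cv2.imwrite('pics/both.png',cv2.resize(np.vstack([a,b]),(400*1,600)))
E
```

```text
pics
scene {'fx': 514.1234201822873, 'fy': 514.1234201822873, 'cx': 315.57053070537535, 'cy': 241.16842504381097, 'position': array([-0.0522, -0.4663,  1.026 ]), 'orientation': array([-0.2843,  0.8281, -0.4562,  0.1592])}
top {'fx': 526.6072947645987, 'fy': 526.6072947645987, 'cx': 323.82990987337763, 'cy': 236.49517206672928, 'position': array([ 0.3602, -0.0489,  1.4113]), 'orientation': array([-0.0446,  0.7129, -0.698 ,  0.0515])}
wrist {'fx': 402.4538793327766, 'fy': 402.4538793327766, 'cx': 320.20293632838906, 'cy': 244.53492431605346, 'position': array([0.1732, 0.5539, 0.3828]), 'orientation': array([0.1152, 0.836 , 0.5316, 0.0718])}
tray_handle scene [([0.5325, -0.0228, 0.0447], 0.82)]
tray_handle top [([0.5374, -0.0215, 0.0473], 0.87)]
parts_unit scene [([0.6768, -0.0175, -0.0023], 0.82)]
parts_unit top []
pliers scene [([0.4619, 0.2659, 0.0784], 0.74), ([0.6544, 0.2595, -0.0014], 0.48)]
pliers top [([0.4695, 0.2715, 0.0744], 0.71), ([0.4693, 0.269, 0.1304], 0.53)]
pliers_grip scene [([0.4679, 0.2684, 0.1333], 0.6)]
pliers_grip top [([0.4722, 0.2711, 0.1271], 0.51), ([0.4097, 
[... 226 characters left out ...]
scene [([0.5055, -0.2769, 0.0716], 0.74), ([0.5094, -0.2816, 0.0523], 0.59)]
groove top [([0.5051, -0.2777, 0.0527], 0.84)]
axle_end scene [([0.5079, -0.2808, 0.0737], 0.88)]
axle_end top [([0.5071, -0.2803, 0.0721], 0.84)]
jar scene [([0.6564, 0.2577, 0.0001], 0.61)]
jar top [([0.6624, 0.2596, 0.0043], 0.76), ([0.4654, 0.27, 0.0728], 0.42)]
charger scene [([0.6133, -0.4065, 0.001], 0.91)]
charger top [([0.6162, -0.4066, 0.0005], 0.59)]
usb_stick scene [([0.4112, -0.3721, 0.0035], 0.58), ([0.6578, 0.2599, -0.0028], 0.57)]
usb_stick top [([0.4082, -0.3741, -0.0021], 0.53)]
1.25 [0.     0.2171 0.9761 0.0001] [np.float64(6.123233995736766e-17), np.float64(1.0), np.float64(0.0), np.float64(0.0)]
```

```bash
python3 -c "
import cv2,numpy as np
a=cv2.imread('pics/scene0.png')[80:440];b=cv2.imread('pics/top0.png')[120:360,100:600]
b=cv2.resize(b,(500,240)); o=np.zeros((600,640,3),np.uint8);o[:360]=a;o[360:,:500]=b
cv2.imwrite('pics/b.png',o)"
```

```text
(no output)
```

View pics/b.png

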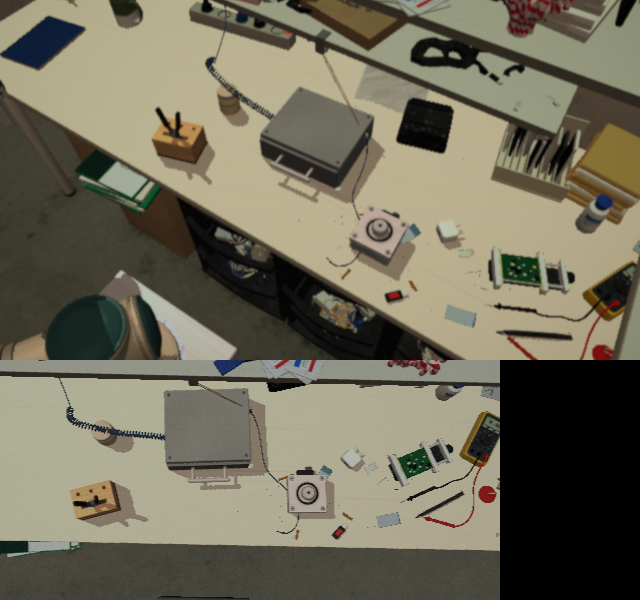

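The picture shows the cabinet in the middle with its handle towards the robot, the rack with the pliers on the left and the drive unit on the right. Next I measure the yaws and move above the handle.

```bash
cat >> h.py <<'E'
def rect(name,cam,z):
    l=models.regions_of(name,cam)
    if not l: return None
    m=l[0]['pixels'].astype(np.uint8); c=vision.get_calibration(cam)
    ct=max(cv2.findContours(m,cv2.RETR_EXTERNAL,cv2.CHAIN_APPROX_NONE)[0],key=cv2.contourArea)[:,0]
    P=np.array([onz(c,u,v,z)[:2] for u,v in ct]).astype(np.float32)*1000
    return cv2.minAreaRect(P),l[0]['score']
E
python3 - <<'E'
from h import *
snap('top'); 
print('cab',rect('parts_unit','top',.08)); print('handle',rect('tray_handle','top',.046)); print('rack',rect('rack','top',.064)); print('drive',rect('drive_unit','top',.052)); print('pl',rect('pliers','top',.12))
r.move_to([0.50,-0.022,0.20],q(np.pi/2))
print(T.current_joints(),T.current_t())
c=vision.get_calibration('wrist'); snap('wrist','w1'); print(c['position'])
show(['wrist'],'tray_handle','parts_unit'); print(rect('tray_handle','wrist',.046), rect('parts_unit','wrist',.08))
E
```

```text
cab (((650.340087890625, -13.983070373535156), (245.0635223388672, 220.31764221191406), 2.5419390201568604), 0.83)
handle (((561.1184692382812, -17.9073486328125), (56.50946807861328, 212.77532958984375), 3.0514698028564453), 0.67)
rack (((477.3102722167969, 269.9579162597656), (80.6505126953125, 114.3182144165039), 14.973124504089355), 0.73)
drive (((517.3009643554688, -274.4308166503906), (117.7613525390625, 104.97802734375), 1.2093874216079712), 0.68)
pl (((464.6691589355469, 274.0887756347656), (23.968769073486328, 63.05766296386719), 16.192296981811523), 0.61)
[-1.81839443e-01  1.63320128e-01  1.65616749e+00  4.22042071e-04
  1.32216119e+00 -1.83085987e-01] 3.7
[0.49986652 0.05676311 0.38358966]
tray_handle wrist [([0.5362, -0.0228, 0.0479], 0.7)]
parts_unit wrist [([0.6834, -0.0142, 0.0013], 0.81)]
(((560.4951171875, -27.266250610351562), (56.480140686035156, 227.28732299804688), 3.1109766960144043), 0.88) (((645.9959716796875, -16.72325897216797), (234.21713256835938, 218.21372985839844), 3.4785006046295166), 0.78)
```

View pics/w1.png

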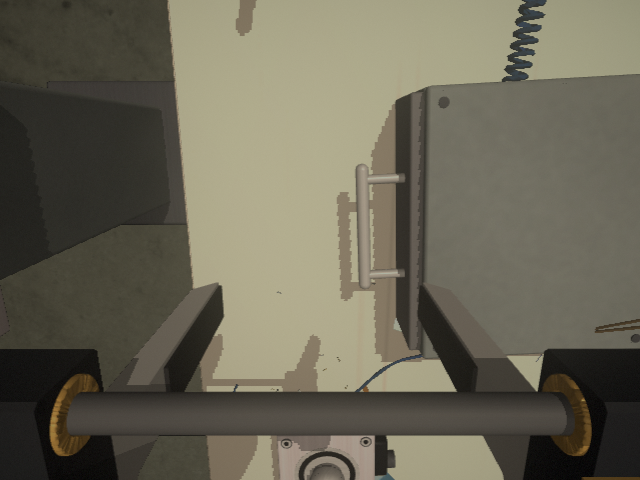

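Wrist view: the bar runs from (362,168) to (364,284), and the cabinet front is at u≈410. Now I pull the tray.

```bash
python3 - <<'E'
from h import *
c=vision.get_calibration('wrist'); h=onz(c,363,226,.046); print('bar',h, onz(c,362,168,.046)-onz(c,364,284,.046))
yaw=.05; d=np.array([np.cos(yaw),np.sin(yaw),0])
Q=q(np.pi/2+yaw)
h=(h+[.5362,-.0228,.046])/2; h[2]=.052   # TCP 6 mm above grasp point
gripper_to(.034,10)
r.move_to(h+[0,0,.06],Q); print(r.move_l(h,vel=.1,guard=8))
gripper_to(0.0,15); print(T.current_opening(),T.current_finger_force(),T.current_t())
p=np.array(T.current_ee_pos())
print(r.move_l(p-.125*d,vel=.07,guard=12)); e=np.array(T.current_ee_pos())
print((p-e)@d,e,T.current_wrist_force(),T.current_t())
E
```

```text
bar [ 0.53720023 -0.02107549  0.046     ] [-0.00469853  0.10240009  0.        ]
False
0.0005609051408356183 0.0 6.8583
False
0.12459971897740547 [ 0.41224213 -0.02821544  0.05196159] [0.29311642 0.10091516 0.83427164] 8.7917
```

```bash
python3 - <<'E'
from h import *
print(T.current_ee_pos(),T.current_tool_rot(),T.current_opening())
c=vision.get_calibration('wrist'); snap('wrist','w2'); snap('scene','s2'); print(c['position'])
show(['wrist','scene'],'tray_handle')
a=cv2.imread('pics/s2.png')[100:350,150:450]; b=cv2.imread('pics/w2.png')
cv2.imwrite('pics/m2.png',np.hstack([cv2.resize(a,(400,333)),cv2.resize(b,(400,333))]))
E
```

```text
[ 0.41224213 -0.02821544  0.05196159] [1.06984728e-04 6.89186938e-01 7.24583568e-01 7.71180857e-05] 0.0005541001534614008
[0.40820945 0.04973975 0.23550347]
tray_handle wrist [([0.5339, -0.0227, 0.0479], 0.86)]
tray_handle scene [([0.5358, -0.0199, 0.043], 0.88)]
```

View pics/m2.png

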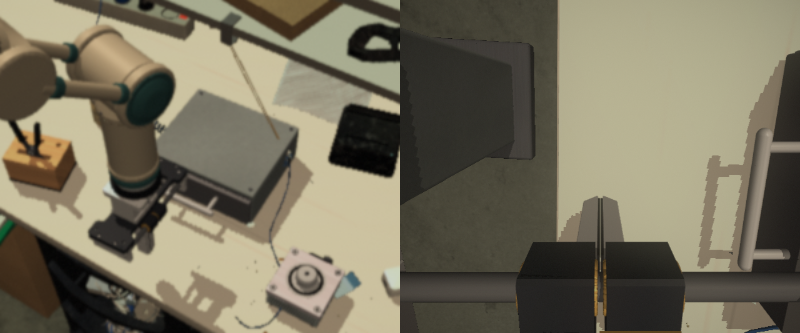

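The handle has not moved and the gripper closed on nothing. I'll check the geometry by projection.

```bash
python3 - <<'E'
from h import *
c=vision.get_calibration('wrist'); print(r.nose_length)
e=np.array(T.current_ee_pos()); M=Rm(T.current_tool_rot())
for z in (0,.006,.025,.05): print(z,(e+M@[0,0,z]).round(4),proj(c,e+M@[0,0,z]).round())
for n,w in(('wrist',[568,288]),):
    for z in (.0,.02,.046,.06): print(z,onz(c,*w,z).round(4))
im=cv2.imread('pics/w2.png')
l=models.regions_of('tray_handle','wrist')[0]['pixels']; v,u=np.nonzero(l); print(u.min(),u.max(),v.min(),v.max())
# two-view triangulation: w1 pose vs now
c1={**c,'position':np.array([0.49986652,0.05676311,0.38358966])}
c1['orientation']=vision.get_calibration('wrist')['orientation']
x=R.from_euler('z',-.05)*R.from_matrix(Rm(c['orientation'])); o=x.as_quat(); c1['orientation']=[o[3],*o[:3]]
for a,b in (((362,168),(762-400,132)),((364,284),(746-400,265))):
    P=tri([c1,c],[a,(b[0]*1.6,b[1]*480/333)]); print(P.round(4),proj(c1,P),a)
E
```

```text
0.025
0 [ 0.412  -0.0282  0.0519] [320. 297.]
0.006 [ 0.412  -0.0282  0.0459] [320. 292.]
0.025 [ 0.412  -0.0282  0.0269] [320. 279.]
0.05 [ 0.412  -0.0282  0.0019] [320. 265.]
0.0 [ 0.5682 -0.0365  0.    ]
0.02 [ 0.5546 -0.0292  0.02  ]
0.046 [ 0.5369 -0.0197  0.046 ]
0.06 [ 0.5274 -0.0145  0.06  ]
539 639 75 479
[0.5355 0.0282 0.0399] [362.04101815 167.30594808] (362, 168)
[ 0.5394 -0.0731  0.0479] [364.17056015 283.59621345] (364, 284)
```

View pics/w2.png

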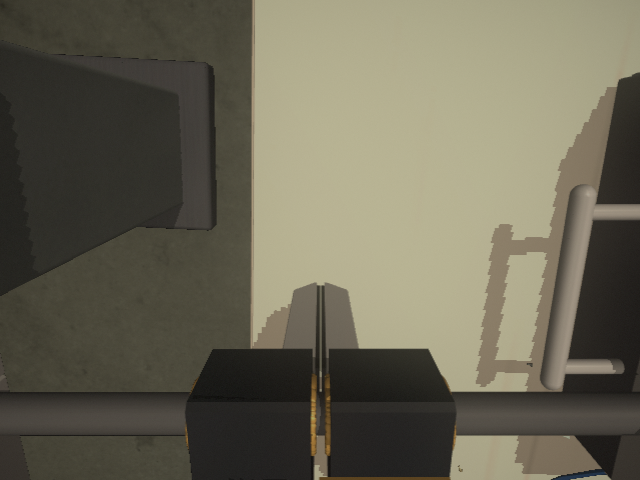

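The bar measures (0.537, -0.022, 0.045), so my aim was right. I retry with checks at each stage.

```bash
python3 - <<'E'
from h import *
yaw=.05; d=np.array([np.cos(yaw),np.sin(yaw),0]); Q=q(np.pi/2+yaw)
r.move_l([.412,-.028,.10],vel=.2)
print(gripper_to(.036,10),T.current_opening())
h=np.array([.5365,-.0215,.047])
r.move_l(h+[0,0,.053],Q,vel=.25); print(T.current_opening(),T.current_ee_pos())
print(r.move_l(h,vel=.1,guard=8),T.current_ee_pos(),T.current_opening())
snap('wrist','w3')
print(gripper_to(.008,20),T.current_opening(),T.current_finger_force(),T.current_wrist_force(),T.current_t())
snap('wrist','w4')
a=cv2.imread('pics/w3.png'); b=cv2.imread('pics/w4.png')
cv2.imwrite('pics/m3.png',np.hstack([cv2.resize(a,(400,300)),cv2.resize(b,(400,300))]))
E
```

```text
False 0.036624900460760196
0.03595464863165921 [ 0.53484069 -0.02127831  0.09935389]
False [ 0.53648387 -0.02159449  0.04744042] 0.03638372067511507
False 0.007620559299443982 0.0 [0.59067357 0.21005914 0.32999661] 12.1667
```

View pics/m3.png

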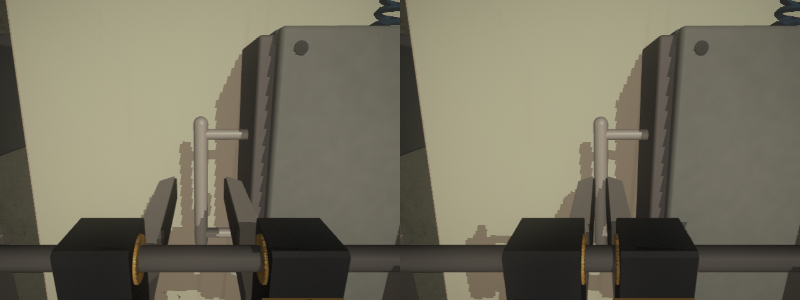

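```bash
python3 - <<'E'
import cv2,numpy as np
a=cv2.imread('pics/w3.png')[170:470,190:450]; b=cv2.imread('pics/w4.png')[170:470,190:450]
cv2.imwrite('pics/m4.png',cv2.resize(np.hstack([a,b]),(800,462),interpolation=cv2.INTER_CUBIC))
E
```

```text
(no output)
```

View pics/m4.png

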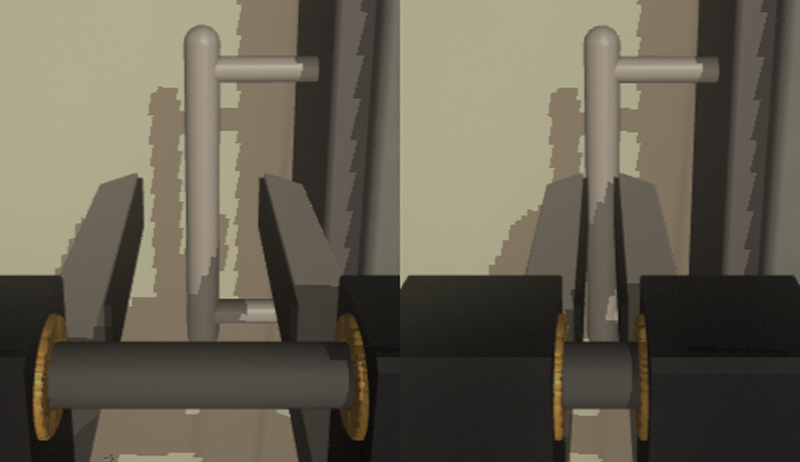

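The fingertips seem to pass just above the bar, so heights are off by a centimetre or so. I go lower with a force guard and re-triangulate at the same time.

```bash
python3 - <<'E'
from h import *
c3=vision.get_calibration('wrist'); 
def cam(pos,dy):
    x=(R.from_euler('z',dy)*R.from_matrix(Rm(c3['orientation']))).as_quat(); return {**c3,'position':np.array(pos),'orientation':[x[3],*x[:3]]}
c1=cam([0.49986652,0.05676311,0.38358966],-.05); c2=cam([0.40820945,0.04973975,0.23550347],0)
for u in ([(362,164),(583,184),(321.3,186)],[(364,288),(552,391),(322,392)]):
    print(tri([c1,c2,c3],u),tri([c1,c2],u[:2]),tri([c2,c3],u[1:]))
gripper_to(.036)
print(r.move_l([.5365,-.0215,.034],vel=.05,guard=6),T.current_ee_pos(),T.current_wrist_force())
gripper_to(.0,20); print(T.current_opening(),T.current_finger_force(),T.current_t())
E
```

```text
[0.53476356 0.0319374  0.04313044] [0.53513667 0.03164584 0.04256171] [0.53446826 0.03234189 0.04353566]
[ 0.54000772 -0.0775878   0.04657202] [ 0.5390666  -0.0770988   0.04922354] [ 0.54035864 -0.07761726  0.04633379]
False [ 0.53606424 -0.02146929  0.03341249] [0.86501903 0.4845965  0.84182168]
0.010070582392992666 19.99994158744812 13.775
```

Gripped now (10 mm, 20 N). Pull.

```bash
python3 - <<'E'
from h import *
yaw=.05; d=np.array([np.cos(yaw),np.sin(yaw),0])
p=np.array(T.current_ee_pos())
print(r.move_l(p-.12*d,vel=.08,guard=12)); e=np.array(T.current_ee_pos())
print((p-e)@d,e,T.current_wrist_force(),T.current_opening(),T.current_t())
snap('scene','s5');snap('wrist','w5'); show(['scene','wrist'],'tray_handle','snap_ring','eye_left','eye_right')
a=cv2.imread('pics/s5.png')[130:330,200:460]; b=cv2.imread('pics/w5.png')
cv2.imwrite('pics/m5.png',np.hstack([cv2.resize(a,(390,300)),cv2.resize(b,(400,300))]))
E
```

```text
True
0.10373646014825232 [ 0.43315874 -0.02709024  0.03414653] [ 0.65256819  0.99367543 -1.460663  ] 0.01036582681777513 14.9583
tray_handle scene [([0.433, -0.03, 0.0433], 0.59), ([0.5025, -0.2772, -0.0038], 0.35)]
tray_handle wrist [([0.4293, -0.0307, 0.0481], 0.97)]
snap_ring scene [([0.5388, -0.0646, 0.0227], 0.42), ([0.4325, -0.0284, 0.0429], 0.36)]
snap_ring wrist []
eye_left scene [([0.5175, -0.0718, 0.0196], 0.61)]
eye_left wrist [([0.5176, -0.0804, 0.0251], 0.94)]
eye_right scene [([0.5265, -0.0441, 0.0238], 0.4)]
eye_right wrist [([0.5242, -0.0464, 0.0284], 0.56)]
```

View pics/m5.png

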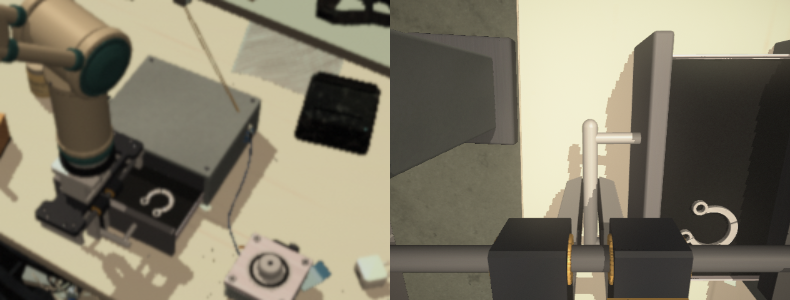

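The tray is out to its stop (104 mm). From the apparent finger gap the fingertips look about 30 mm shorter than stated, so I'll quantify that, release, and look at the ring.

```bash
python3 - <<'E'
from h import *
c=vision.get_calibration('wrist'); e=np.array(T.current_ee_pos()); M=Rm(T.current_tool_rot())
for z in (-.02,-.01,-.005,0,.01,.025):
    P=[proj(c,e+M@[sx*.008,sy*.0182,z]).round(1) for sx,sy in((1,1),(1,-1))]; print(z,P,abs(P[0][0]-P[1][0]))
print('observed u 283/359 gap 76 v 285')
gripper_to(.03); r.move_l(e+[0,0,.06],vel=.2)
s=np.array([.525,-.062]); n=0
for dx,z,yaw in((-.03,.16,0),(.01,.2,0.)):
    r.move_to([s[0]+dx,s[1],z],q(yaw)); c=vision.get_calibration('wrist'); im=snap('wrist',f'r{n}'); np.save(f'r{n}.npy',c,allow_pickle=True)
    print(T.current_ee_pos(),c['position'],proj(c,[*s,.025]))
    show(['wrist'],'eye_left','eye_right','snap_ring','ring_seat','tray_handle'); n+=1
snap('top'); show(['top'],'eye_left','eye_right','snap_ring')
print(T.current_t())
E
```

```text
-0.02 [array([361.5, 298.1]), array([278.4, 298.2])] 83.10000000000002
-0.01 [array([359.3, 289.5]), array([280.6, 289.6])] 78.69999999999999
-0.005 [array([358.3, 285.5]), array([281.6, 285.6])] 76.69999999999999
0 [array([357.4, 281.7]), array([282.5, 281.8])] 74.89999999999998
0.01 [array([355.6, 274.7]), array([284.2, 274.8])] 71.40000000000003
0.025 [array([353.2, 265.3]), array([286.6, 265.4])] 66.59999999999997
observed u 283/359 gap 76 v 285
[ 0.49441107 -0.06177057  0.15923692] [ 0.57231907 -0.06152851  0.34242193] [320.27029405 194.80831286]
eye_left wrist [([0.5276, -0.0474, 0.0289], 0.7), ([0.4297, -0.0294, 0.049], 0.64)]
eye_right wrist [([0.5281, -0.0443, 0.0278], 0.6)]
snap_ring wrist []
ring_seat wrist [([0.432, -0.0279, 0.0493], 0.36)]
tray_handle wrist [([0.4326, -0.0288, 0.048], 0.86)]
[ 0.53404761 -0.06181298  0.1994083 ] [ 0.61311136 -0.06166426  0.38409809] [319.67894383 233.56729812]
eye_left wrist [([0.5211, -0.0758, 0.025], 0.6), ([0.5076, -0.2776, 0.0047], 0.46)]
eye_right wrist [([0.5263, -0.0442, 0.0251], 0.89)]
snap_ring wrist [([0.5087, -0.2795, 0.0706], 0.74), ([0.5422, -0.0693, 0.0254], 0.59)]
ring_seat wrist [([0.5352, -0.0642, 0.0237], 0.86)]
tray_handle wrist [([0.4301, -0.029, 0.0463], 0.95)]
eye_left top [([0.5135, -0.0759, 0.0272], 0.57)]
eye_right top [([0.5104, -0.2831, 0.0715], 0.73)]
snap_ring top [([0.539, -0.0677, 0.0237], 0.4)]
18.9833
```

Both observations put the real fingertips at z ≈ -5 mm in the tool frame, so I'll use that from here on. Now I locate the eyes precisely.

```bash
cat >> h.py <<'E'
TIP=-.005; GR=TIP-.019   # true fingertip / grasp point z in tool frame
def eyes(im,c,guess,z=.026,rad=60):
    """holes of the ring: enclosed dark blobs in the bright ring, near the projected guess"""
    u0,v0=proj(c,guess).astype(int); x,y=max(u0-rad,0),max(v0-rad,0)
    g=cv2.cvtColor(im[y:v0+rad,x:u0+rad],cv2.COLOR_RGB2GRAY)
    t,b=cv2.threshold(g,0,255,cv2.THRESH_OTSU)
    ct,hi=cv2.findContours(b,cv2.RETR_CCOMP,cv2.CHAIN_APPROX_NONE)
    out=[]
    for k,h in zip(ct,hi[0]):
        if h[3]>=0 and 15<cv2.contourArea(k)<400:
            m=cv2.moments(k); uv=(m['m10']/m['m00']+x,m['m01']/m['m00']+y); out.append((cv2.contourArea(k),np.round(uv,1),onz(c,*uv,z).round(4)))
    return out,g,b
E
python3 - <<'E'
from h import *
ps=[]
for n in (0,1):
    c=np.load(f'r{n}.npy',allow_pickle=True).item(); im=cv2.imread(f'pics/r{n}.png')[:,:,::-1]
    o,g,b=eyes(im,c,[.533,-.064,.025]); 
    for x in o: print(n,x)
    ps.append(cv2.resize(np.hstack([g,b]),(480,240)))
cv2.imwrite('pics/e.png',np.vstack(ps))
E
```

```text
0 (76.5, array([338.3, 200.1]), array([ 0.5209, -0.0762,  0.026 ]))
0 (85.0, array([302.1, 189.5]), array([ 0.5293, -0.0477,  0.026 ]))
1 (55.0, array([335.2, 238. ]), array([ 0.521 , -0.0763,  0.026 ]))
1 (53.5, array([303.9, 228.9]), array([ 0.5297, -0.0476,  0.026 ]))
```

View pics/e.png

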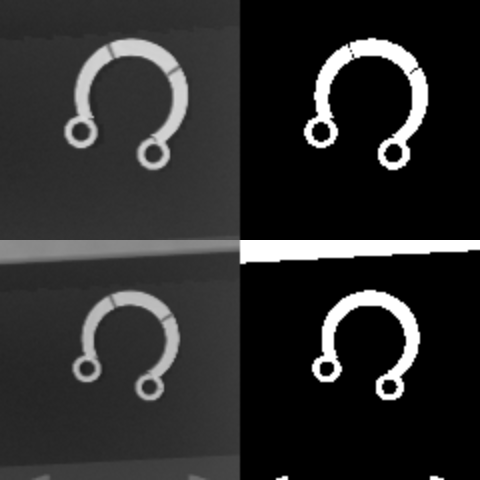

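The eyes are cleanly found: (0.5210, -0.0762) and (0.5294, -0.0477), consistent in both views. Next, the pliers.

```bash
python3 - <<'E'
from h import *
gripper_to(.09)
yaw=.26; X=np.array([np.cos(yaw),np.sin(yaw),0]); p=np.array([.465,.268,.23])
B=[]
for n,o in enumerate((-.05,.01)):
    r.move_to(p+o*X,q(yaw)); c=vision.get_calibration('wrist'); im=snap('wrist',f'p{n}'); np.save(f'p{n}.npy',c,allow_pickle=True)
    show(['wrist'],'pliers','pliers_grip','rack')
    print(rect('rack','wrist',.064))
    l=models.regions_of('pliers','wrist')
    m=l[0]['pixels']; g=im.max(2); d=((g<75)&m).astype(np.uint8)
    k,lab,st,ce=cv2.connectedComponentsWithStats(d)
    print(l[0]['score'],m.sum(),[(st[i,:].tolist(),ce[i].round(1).tolist()) for i in range(1,k) if st[i,4]>40])
    u,v=proj(c,[.465,.268,.14]).astype(int); cr=im[max(v-75,0):v+75,max(u-100,0):u+100]; B.append(cv2.resize(cr,(400,300))); print('crop0',max(u-100,0),max(v-75,0),cr.shape)
cv2.imwrite('pics/p.png',np.vstack(B)[:,:,::-1]); print(T.current_t(),T.current_ee_pos())
E
```

```text
pliers wrist [([0.468, 0.2706, 0.075], 0.75)]
pliers_grip wrist [([0.4713, 0.2668, 0.1274], 0.79)]
rack wrist [([0.4846, 0.2747, -0.0006], 0.75)]
(((479.5350341796875, 272.0978698730469), (74.68984985351562, 104.58699035644531), 16.116796493530273), 0.89)
0.62 1785 [([272, 158, 93, 26, 1401], [317.9, 169.5])]
crop0 218 101 (150, 200, 3)
pliers wrist [([0.4659, 0.2709, 0.0712], 0.91)]
pliers_grip wrist [([0.4688, 0.2703, 0.1317], 0.58)]
rack wrist [([0.4852, 0.2731, -0.0022], 0.76), ([0.4698, 0.2681, 0.1306], 0.15)]
(((481.2958679199219, 272.7657165527344), (81.21658325195312, 105.82600402832031), 16.086910247802734), 0.55)
0.9 2007 [([275, 226, 88, 46, 1762], [318.7, 247.0])]
crop0 219 187 (150, 200, 3)
22.2417 [0.47387043 0.27038658 0.23031153]
```

View pics/p.png

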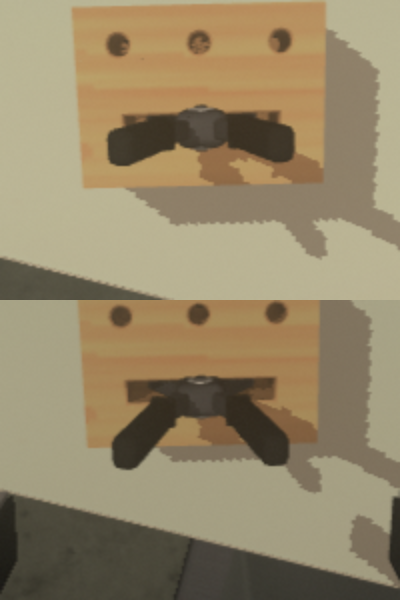

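The picture shows the sleeve tops at crop positions (122,147)/(283,143) in the upper view and (128,450)/(275,450) in the lower, with the joint at (202,128)/(204,397). I triangulate these.

```bash
python3 - <<'E'
from h import *
cs=[np.load(f'p{n}.npy',allow_pickle=True).item() for n in(0,1)]
L=tri(cs,[(279,174.5),(283,262)]);Rr=tri(cs,[(359.5,172.5),(356.5,262)]);J=tri(cs,[(319,165),(321,235.5)])
m=(L+Rr)/2; d=L-Rr; print(L,Rr,J,m,'yaw',np.arctan2(-d[0],d[1]),np.linalg.norm(d))
for z in(.145,.15,.155):
  print(z,[((onz(c,*a,z)+onz(c,*b,z))/2).round(4).tolist() for c,(a,b) in zip(cs,[((279,174.5),(359.5,172.5)),((283,262),(356.5,262))])])
for z in (.075,.08): print(z,onz(cs[0],319,165,z).round(4),onz(cs[1],321,235.5,z).round(4))
E
```

```text
[0.46042465 0.29331112 0.14582634] [0.47535761 0.24397961 0.15158714] [0.46800753 0.26785745 0.0741247 ] [0.46789113 0.26864537 0.14870674] yaw 0.2939377368203839 0.051863067048004675
0.145 [[0.4676, 0.2682, 0.145], [0.4668, 0.2681, 0.145]]
0.15 [[0.4681, 0.2683, 0.15], [0.4684, 0.2686, 0.15]]
0.155 [[0.4686, 0.2685, 0.155], [0.4699, 0.269, 0.155]]
0.075 [0.4679 0.2684 0.075 ] [0.4684 0.2674 0.075 ]
0.08 [0.4683 0.2685 0.08  ] [0.4696 0.2677 0.08  ]
```

```bash
python3 - <<'E'
from h import *
yaw=.285; Q=q(yaw); p=np.array([.468,.2685,.129+GR])
r.move_l(p+[0,0,.09],Q,vel=.2); print(r.move_l(p,vel=.12,guard=6),T.current_ee_pos())
gripper_to(.0,4.); print('grip',T.current_opening(),T.current_finger_force(),T.current_wrist_force(),T.current_t())
print(r.move_l(p+[0,0,.085],vel=.1,guard=15)); print(T.current_opening(),T.current_finger_force(),T.current_wrist_force(),T.current_t())
c=vision.get_calibration('wrist'); im=snap('wrist','g0'); np.save('g0.npy',c,allow_pickle=True); print(T.current_ee_pos())
show(['wrist'],'pin_left','pin_right','pliers','pliers_grip')
E
```

```text
False [0.46883954 0.26885864 0.10584219]
grip 0.06141470703385353 4.000044597778469 [ 0.51190867 -0.26540007  0.67532544] 24.025
False
0.06115710206009597 3.999926846008748 [-0.06345572  0.77320114 -1.18533184] 25.025
[0.46741785 0.2682406  0.18912833]
pin_left wrist [([0.4607, 0.2805, 0.097], 0.6)]
pin_right wrist []
pliers wrist [([0.466, 0.2702, 0.1585], 0.89)]
pliers_grip wrist []
```

Pliers lifted. I move over the ring, hover low and compare pins against eyes.

```bash
python3 - <<'E'
from h import *
yaw=-.287; m=np.array([.5252,-.0620])
r.move_to([*m,.189],q(yaw)); r.hold(.3)
snap('wrist');snap('scene');snap('top'); show(['wrist','scene','top'],'pin_left','pin_right')
r.move_l([*m,.189-.060],vel=.12); r.hold(.3)   # pin tips ~ z .035
c=vision.get_calibration('wrist'); im=snap('wrist','h0'); np.save('h0.npy',c,allow_pickle=True)
cs=vision.get_calibration('scene'); s=snap('scene','h0s'); snap('top','h0t')
print(T.current_ee_pos(),T.current_t()); show(['wrist','scene','top'],'pin_left','pin_right','eye_left','eye_right','pliers')
u,v=proj(c,[*m,.03]).astype(int); a=im[v-60:v+60,u-80:u+80]; print('w0',u-80,v-60)
u,v=proj(cs,[*m,.03]).astype(int); b=s[v-30:v+30,u-40:u+40]; print('s0',u-40,v-30)
cv2.imwrite('pics/h.png',np.vstack([cv2.resize(a,(480,360),interpolation=cv2.INTER_CUBIC),cv2.copyMakeBorder(cv2.resize(b,(320,240)),0,0,0,160,0)])[:,:,::-1])
E
```

```text
pin_left wrist [([0.5298, -0.0462, 0.0943], 0.69), ([0.5284, -0.0455, 0.0274], 0.61)]
pin_left scene [([0.5255, -0.0476, 0.0929], 0.92)]
pin_left top [([0.5375, -0.0676, 0.021], 0.26)]
pin_right wrist [([0.5231, -0.073, 0.0904], 0.87), ([0.5344, -0.0631, 0.0238], 0.74)]
pin_right scene [([0.5161, -0.0712, 0.0912], 0.55)]
pin_right top []
[ 0.52532429 -0.06202449  0.12928416] 28.3917
pin_left wrist [([0.5292, -0.0469, 0.0353], 0.62)]
pin_left scene [([0.5278, -0.0498, 0.0336], 0.75)]
pin_left top []
pin_right wrist [([0.5253, -0.0784, 0.0304], 0.71)]
pin_right scene [([0.5191, -0.0737, 0.0304], 0.49)]
pin_right top []
eye_left wrist [([0.5215, -0.0754, 0.028], 0.79)]
eye_left scene [([0.6562, 0.2595, 0.0001], 0.67), ([0.5172, -0.0716, 0.0252], 0.47)]
eye_left top []
eye_right wrist [([0.5247, -0.0459, 0.0271], 0.89), ([0.6817, -0.0149, 0.0039], 0.31)]
eye_right scene [([0.6568, 0.2582, 0.0009], 0.62), ([0.5281, -0.0483, 0.0257], 0.44)]
eye_right top []
pliers wrist [([0.5258, -0.0625, 0.0978], 0.79)]
pliers scene [([0.5238, -0.0617, 0.1], 0.8)]
pliers top []
w0 240 184
s0 259 236
```

View pics/h.png

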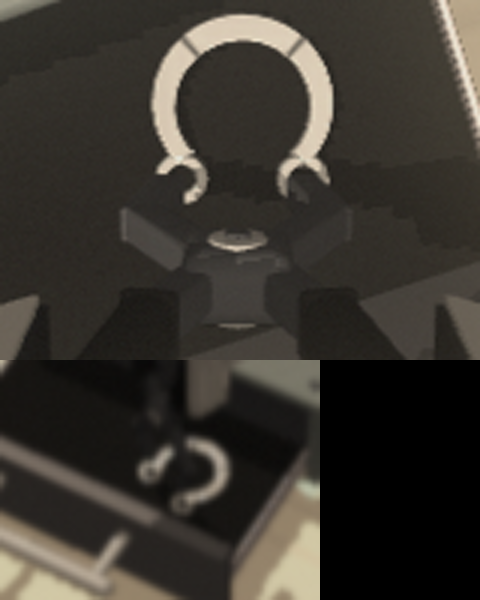

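The pliers sit centred between the eyes (crop eyes at (180,178) and (303,178), joint at x≈237), and the mean of the pin marks matches the eye midpoint within 0.3 mm. Now I descend with a force guard.

```bash
python3 - <<'E'
from h import *
e=np.array(T.current_ee_pos())
t=[.5252,-.0620,e[2]-.016]
print(r.move_l(t,vel=.02,guard=2.),T.current_ee_pos(),T.current_wrist_force(),T.current_opening(),T.current_t())
snap('wrist','i0');snap('scene','i0s'); show(['wrist','scene'],'pin_left','pin_right','pliers')
E
```

```text
True [ 0.52503308 -0.06193475  0.11743091] [-0.50918705  0.19646468  2.81753855] 0.061281953431062505 29.725
pin_left wrist [([0.5263, -0.0453, 0.0225], 0.83)]
pin_left scene [([0.5295, -0.047, 0.021], 0.58)]
pin_right wrist [([0.5252, -0.0768, 0.021], 0.88)]
pin_right scene [([0.6751, -0.0157, 0.0026], 0.53), ([0.5188, -0.0732, 0.0202], 0.43)]
pliers wrist [([0.5236, -0.0606, 0.0858], 0.57)]
pliers scene [([0.5204, -0.0648, 0.0867], 0.82)]
```

Pins are at liner level (z≈0.021), so they are in the eyes. I squeeze in steps.

```bash
python3 - <<'E'
from h import *
for o in (.05,.04,.0):
    gripper_to(o,22); print(o,T.current_opening(),T.current_finger_force(),np.round(T.current_wrist_force(),2),np.round(T.current_ee_pos(),4))
c=vision.get_calibration('wrist'); im=snap('wrist','j0'); np.save('j0.npy',c,allow_pickle=True); snap('scene','j0s'); print(T.current_t())
show(['wrist','scene'],'pin_left','pin_right','eye_left','eye_right','ring_seat','pliers')
E
```

```text
0.05 0.050321027844434166 9.413869252894074 [0.77 1.52 9.13] [ 0.5256 -0.0615  0.1182]
0.04 0.04015679401432396 12.177499184617773 [1.22 2.46 9.97] [ 0.526  -0.0607  0.1184]
0.0 0.029449209008562658 21.994713842868805 [1.16 1.21 7.21] [ 0.5249 -0.0614  0.1176]
31.3
pin_left wrist [([0.5315, -0.0383, 0.0244], 0.78), ([0.6821, -0.0138, 0.0019], 0.32)]
pin_left scene [([0.5317, -0.0385, 0.0236], 0.64)]
pin_right wrist [([0.5208, -0.0942, 0.0177], 0.85)]
pin_right scene [([0.5118, -0.0895, 0.0171], 0.68), ([0.5327, -0.0343, 0.0238], 0.25)]
eye_left wrist [([0.5202, -0.0816, 0.0261], 0.85), ([0.509, -0.278, 0.003], 0.68)]
eye_left scene [([0.5142, -0.0809, 0.0259], 0.36)]
eye_right wrist [([0.529, -0.037, 0.0266], 0.79)]
eye_right scene [([0.5109, -0.0842, 0.0258], 0.61), ([0.5329, -0.0344, 0.0247], 0.39)]
ring_seat wrist []
ring_seat scene [([0.5365, -0.064, 0.0225], 0.66)]
pliers wrist [([0.5228, -0.059, 0.0804], 0.72)]
pliers scene [([0.521, -0.0633, 0.0819], 0.84)]
```

Fully squeezed (29.4 mm), and both eyes moved outward with the pins. Lift and verify the ring comes along.

```bash
python3 - <<'E'
from h import *
e=np.array(T.current_ee_pos())
r.move_l([.5252,-.062,e[2]+.005],vel=.05); r.move_l([.5252,-.062,e[2]+.085],vel=.12)
print(T.current_ee_pos(),T.current_opening(),np.round(T.current_wrist_force(),2),T.current_t())
c=vision.get_calibration('wrist'); im=snap('wrist','k0'); np.save('k0.npy',c,allow_pickle=True); snap('scene','k0s')
show(['wrist','scene'],'snap_ring','ring_seat','eye_left','eye_right','pin_left','pin_right','pliers')
print(proj(c,[.525,-.062,.107]),proj(c,[.537,-.065,.105]))
g=cv2.cvtColor(im,cv2.COLOR_RGB2GRAY)
# bright ring fit against dark liner
o,gg,b=eyes(im,c,[.533,-.064,.107],z=.109,rad=90)
print([(x[0],x[1].tolist(),x[2].tolist()) for x in o])
cv2.imwrite('pics/k0c.png',np.hstack([gg,b]))
print('\n'.join(''.join('#' if x else '.' for x in row[::3]) for row in b[::5]))
E
```

```text
[ 0.52452388 -0.06185158  0.2017787 ] 0.029865646959373923 [-1.24  0.25 -1.81] 32.9833
snap_ring wrist []
snap_ring scene [([0.5393, -0.066, 0.1085], 0.63)]
ring_seat wrist []
ring_seat scene [([0.5341, -0.0653, 0.1065], 0.61)]
eye_left wrist [([0.5073, -0.2809, 0.0501], 0.68), ([0.5146, -0.0837, 0.1092], 0.62)]
eye_left scene [([0.511, -0.0808, 0.113], 0.55), ([0.512, -0.0867, 0.1039], 0.45)]
eye_right wrist [([0.5273, -0.037, 0.1128], 0.91)]
eye_right scene [([0.5299, -0.039, 0.1099], 0.39)]
pin_left wrist [([0.5305, -0.0371, 0.1093], 0.72), ([0.4836, 0.2735, 0.0003], 0.65)]
pin_left scene [([0.4104, -0.3745, 0.0033], 0.68), ([0.5322, -0.0353, 0.106], 0.6)]
pin_right wrist [([0.5197, -0.089, 0.1015], 0.83)]
pin_right scene [([0.515, -0.0885, 0.106], 0.69)]
pliers wrist [([0.5234, -0.0608, 0.1702], 0.68), ([0.6809, -0.0131, 0.0027], 0.43)]
pliers scene [([0.5222, -0.0622, 0.1704], 0.77)]
[320.10686261 244.72117768] [319.36389824 227.29505366]
[]
#######################################......###############
##################################............##############
#################
[... 1356 characters left out ...]
.#...................########
...............................................#############
...........................................#################
......................................###########.##########
.........................................#..################
.................................................###########
............................######.................#########
............................######..................########
...........................########.................########
.......##..................########..................#######
..######...................########..................#######
#######....................########...................######
```

The ring rides on the pliers (z≈0.106). I fit the ring's position relative to the tool from the saved wrist picture (offline).

```bash
cat > fit.py <<'E'
from h import *
from scipy.optimize import least_squares
def inner(a,n=60):
    # inner outline of spread ring, ring frame (mm), hinges on the ring at +-25 deg from the back
    th=np.linspace(np.radians(150),np.radians(65),n); hg=np.array([-17.9,8.3])
    arm=16.5*np.c_[np.cos(th),np.sin(th)]; arm=(arm-hg)@R.from_euler('z',a).as_matrix()[:2,:2].T+hg
    b=np.linspace(np.radians(155),np.radians(205),20); back=16.5*np.c_[np.cos(b),np.sin(b)]
    return np.vstack([arm,back,arm*[1,-1]])
def fit(im,c,x0,z,thr):
    g=cv2.GaussianBlur(cv2.cvtColor(im,cv2.COLOR_RGB2GRAY),(3,3),0).astype(float)
    c0=np.array([x0[0],x0[1]]); dirx=x0[2]; P=[]
    for f in np.radians(np.arange(75,286,5)):          # ring-frame directions round the back, from the seat
        d=np.array([np.cos(dirx+f),np.sin(dirx+f)]); rr=np.arange(.010,.027,.0002)
        pts=np.array([proj(c,[*(c0+k*d),z]) for k in rr]); v=cv2.remap(g.astype(np.float32),pts[:,:1].astype(np.float32),pts[:,1:].astype(np.float32),1)[:,0]
        i=np.argmax(v>thr)
        if i>0: P.append(c0+rr[i]*d)
    P=np.array(P)*1000
    def res(s):
        M=inner(s[3]); w=np.array([[np.cos(s[2]),-np.sin(s[2])],[np.sin(s[2]),np.cos(s[2])]])
        Q=(M-[4.5,0])@w.T+s[:2]
        return np.min(np.linalg.norm(P[:,None]-Q[None],axis=2),1)
    s=least_squares(res,[x0[0]*1000,x0[1]*1000,x0[2],.3],loss='soft_l1',diff_step=1e-3,x_scale=[1,1,.05,.05])
    return s.x,len(P),np.sqrt(np.mean(res(s.x)**2)),P
E
python3 - <<'E'
from fit import *
c=np.load('k0.npy',allow_pickle=True).item(); im=cv2.imread('pics/k0.png')[:,:,::-1]
e=np.array([0.52452388,-0.06185158])
for z in(.108,.110,.112):
    for thr in (110,140):
        s,n,rm,P=fit(im,c,[.534,-.0647,np.pi-.287],z,thr)
        d=s[:2]/1000-e; X=np.array([np.cos(-.287),np.sin(-.287)]); Y=np.array([-X[1],X[0]])
        print(z,thr,s.round(3),n,rm.round(2),'tool xy off mm',(d@X*1000).round(2),(d@Y*1000).round(2))
E
```

```text
0.108 110 [ 5.34069e+02 -6.45000e+01  2.85000e+00  2.31000e-01] 43 1.45 tool xy off mm 9.9 0.16
0.108 140 [ 5.34332e+02 -6.45770e+01  2.85200e+00  2.48000e-01] 43 1.64 tool xy off mm 10.18 0.16
0.11 110 [ 5.34408e+02 -6.45990e+01  2.85700e+00  2.27000e-01] 43 1.53 tool xy off mm 10.26 0.16
0.11 140 [ 5.34672e+02 -6.46790e+01  2.84700e+00  2.41000e-01] 43 1.73 tool xy off mm 10.53 0.16
0.112 110 [ 5.34781e+02 -6.47040e+01  2.85300e+00  2.14000e-01] 43 1.58 tool xy off mm 10.64 0.17
0.112 140 [ 5.35095e+02 -6.47750e+01  2.85200e+00  2.27000e-01] 43 1.82 tool xy off mm 10.97 0.19
```

The ring seat is 10 mm along tool x with 0.2 mm lateral offset, which agrees with the nominal geometry and the marks. Next, the axle with the wrist camera on the way over.

```bash
python3 - <<'E'
from h import *
yaw=-.287; X=np.array([np.cos(yaw),np.sin(yaw),0]); A=np.array([.5073,-.2800,0])
for n,o in enumerate((.105,.085)):
    t=A-o*X; t[2]=.2018
    (r.move_l)(t,q(yaw),vel=.2); c=vision.get_calibration('wrist'); im=snap('wrist',f'a{n}'); np.save(f'a{n}.npy',c,allow_pickle=True)
    show(['wrist'],'axle_end','groove','drive_unit')
    u,v=proj(c,[*A[:2],.0715]).astype(int); x,y=max(u-60,0),max(v-60,0); g=cv2.cvtColor(im[y:y+120,x:x+120],cv2.COLOR_RGB2GRAY); print('proj',u,v,T.current_t())
    k=cv2.HoughCircles(cv2.resize(g,None,fx=2,fy=2,interpolation=cv2.INTER_CUBIC),cv2.HOUGH_GRADIENT_ALT,1,4,param1=150,param2=.6,minRadius=24,maxRadius=80)
    if k is not None:
        for a in k[0][:8]:
            uv=(a[0]/2+x,a[1]/2+y); print(np.round(uv,1),a[2]/2,[onz(c,*uv,z)[:2].round(4).tolist() for z in(.0715,.0675,.052)])
E
```

```text
axle_end wrist [([0.5095, -0.2774, 0.0715], 0.96), ([0.4074, -0.2487, 0.167], 0.65)]
groove wrist [([0.5048, -0.28, 0.0492], 0.61)]
drive_unit wrist [([0.5072, -0.279, 0.0039], 0.74)]
proj 321 95 35.25
[322.  97.] 23.361506 [[0.5059, -0.2803], [0.5062, -0.2804], [0.5074, -0.2808]]
[318.   92.5] 36.257774 [[0.5097, -0.2784], [0.5101, -0.2784], [0.5115, -0.2788]]
[320.5 101.5] 27.931536 [[0.5032, -0.2783], [0.5035, -0.2784], [0.5046, -0.2788]]
[320.5 101.5] 35.805836 [[0.5032, -0.2783], [0.5035, -0.2784], [0.5046, -0.2788]]
[320.5  91.5] 27.601955 [[0.5098, -0.2803], [0.5102, -0.2804], [0.5116, -0.2809]]
[304.5  96.5] 33.01657 [[0.5099, -0.2681], [0.5102, -0.268], [0.5116, -0.2678]]
[320.5 101.5] 20.484842 [[0.5032, -0.2783], [0.5035, -0.2784], [0.5046, -0.2788]]
[335. 101.] 33.94225 [[0.5005, -0.2887], [0.5008, -0.2889], [0.5017, -0.2898]]
axle_end wrist [([0.5092, -0.2767, 0.0727], 0.95)]
groove wrist [([0.5049, -0.2811, 0.0493], 0.61)]
drive_unit wrist [([0.5114, -0.2772, 0.0008], 0.87), ([0.4358, -0.2319, 0.1082], 0.29)]
proj 320 124 35.7
[319.5 127. ] 23.36692 [[0.5057, -0.2787], [0.5058, -0.2787], [0.506, -0.2788]]
[329.  114.5] 34.45175 [[0.5123, -0.288], [0.5124, -0.2881], [0.513, -0.2887]]
[331. 123.] 27.739336 [[0.5061, -0.2878], [0.5061, -0.2879], [0.5064, -0.2884]]
[321. 123.] 37.10729 [[0.5082, -0.2806], [0.5083, -0.2807], [0.5086, -0.2808]]
[311.5 136. ] 35.896954 [[0.5012, -0.2711], [0.5012, -0.271], [0.5012, -0.2707]]
[321. 123.] 30.010454 [[0.5082, -0.2806], [0.5083, -0.2807], [0.5086, -0.2808]]
[310.5 115. ] 31.344011 [[0.5158, -0.2747], [0.516, -0.2747], [0.5167, -0.2746]]
[331. 123.] 32.993183 [[0.5061, -0.2878], [0.5061, -0.2879], [0.5064, -0.2884]]
```

```bash
python3 - <<'E'
from h import *
for n,(z0,) in enumerate(((.0675,),(.0675,))):
    c=np.load(f'a{n}.npy',allow_pickle=True).item(); g=cv2.cvtColor(cv2.imread(f'pics/a{n}.png'),cv2.COLOR_BGR2GRAY).astype(np.float32)
    for z in (.0715,.0675,.052):
        # world-frame polar unwrap about the assumed axis; grey values every 1 mm
        C=np.array([.5065,-.2795]); rr=np.arange(8,34,1.)
        print(n,z)
        if z!=.0675: continue
        for f in range(0,360,30):
            d=np.array([np.cos(np.radians(f)),np.sin(np.radians(f))])
            p=np.array([proj(c,[*(C+k/1000*d),z]) for k in rr]).astype(np.float32)
            print(f'{f:4d}',' '.join(f'{int(x):3d}' for x in cv2.remap(g,p[:,:1],p[:,1:],1)[:,0]))
E
```

```text
0 0.0715
0 0.0675
   0 191 191 191 189 190 193 193 188 146 134 126 186 192 179  85  62  62  62  62 128 191 191 192 195 198 199
  30 189 190 191 192 190 189 192 182 158 146 161 185 187 189 107  66  63  64  64 112 191 191 191 193 204 206
  60 187 187 190 190 190 190 188 169 153 146 175 187 189 189 155  85  66  67  67  69 170 192 193 192 200 203
  90 187 187 188 189 188 189 181 156 143 137 179 188 191 194 173 102  69  70  69  69 124 180 188 192 197 202
 120 184 185 188 189 189 189 172 141 130 126 173 186 187 187 182 113  71  69  70  70 122 187 190 186 188 200
 150 188 187 187 187 185 185 139 126 114 118 171 186 187 187 188 125  72  70  71  71  82 185 186 187 188 200
 180 185 186 185 184 187 178 126 111 101 110 141 162 184 188 188 113  69  69  70  70 101 180 188 187 191 203
 210 187 185 186 186 184 177 128 107 100 112 135 134 135 135 128  79  65  67  69  69 135 188 186 185 194 202
 240 185 186 187 188 190 187 163 110 102 102 127 136 139 137 109  69  63  64  65  94 167 190 190 192 199 203
 270 187 187 186 187 185 186 178 135 110 107 125 136 137 134 104  61  62  65  67 111 190 187 188 195 
[... 867 characters left out ...]
68  69  69  79 176 182 183 183 195 197
 180 180 181 180 178 182 184 130 110 100 151 170 172 182 181 114  69  68  69  68 100 175 182 182 186 199 197
 210 183 180 180 182 179 175 131 106  99 113 131 131 130 128  89  66  67  68  67 105 181 184 183 187 196 198
 240 179 180 182 184 184 184 159 112 101 104 128 132 134 134 100  63  64  62  66 103 180 185 184 187 200 200
 270 181 182 181 181 181 182 174 130 110 106 122 133 134 133 108  65  62  64  66  85 161 185 184 189 195 195
 300 180 180 181 182 183 183 180 139 115 107 119 134 139 169 155  76  65  65  66  71 149 187 187 186 190 193
 330 183 183 184 186 185 183 185 159 131 118 150 185 185 185 172  86  65  65  64  66 127 184 182 184 190 199
1 0.052
```

```bash
python3 - <<'E'
from h import *
from scipy.optimize import least_squares
def circ(P): 
    s=least_squares(lambda s:np.hypot(P[:,0]-s[0],P[:,1]-s[1])-s[2],[506.5,-279.5,20],loss='soft_l1',f_scale=.3); return s.x.round(2),np.std(s.fun).round(2),len(P)
for n in (0,1):
    c=np.load(f'a{n}.npy',allow_pickle=True).item(); g=cv2.cvtColor(cv2.imread(f'pics/a{n}.png'),cv2.COLOR_BGR2GRAY).astype(np.float32)
    for nm,z,lo,hi,t,down in(('end',.0715,11,18,165,1),('seal in',.052,19,26,100,1),('seal out',.052,25,33,125,0)):
        P=[]
        for f in np.radians(range(0,360,6)):
            d=np.array([np.cos(f),np.sin(f)]); rr=np.arange(lo,hi,.1)
            p=np.array([proj(c,np.r_[np.array([.5065,-.2795])+k/1000*d,z]) for k in rr]).astype(np.float32)
            v=cv2.remap(g,p[:,:1],p[:,1:],1)[:,0]; b=(v<t) if down else (v>t); i=b.argmax()
            if i>0: P.append(np.array([506.5,-279.5])+rr[i]*d)
        print(n,nm,circ(np.array(P)))
E
```

```text
0 end (array([ 507.25, -279.19,   14.33]), np.float64(0.14), 60)
0 seal in (array([ 507.13, -279.38,   23.64]), np.float64(0.1), 60)
0 seal out (array([ 507.06, -279.55,   28.98]), np.float64(0.09), 60)
1 end (array([ 507.33, -279.24,   14.24]), np.float64(0.15), 60)
1 seal in (array([ 507.21, -279.36,   23.59]), np.float64(0.12), 60)
1 seal out (array([ 507.18, -279.55,   29.01]), np.float64(0.1), 60)
```

```bash
python3 - <<'E'
from h import *
Z=R.from_euler('z',.287).as_matrix()
X=np.array([np.cos(-.287),np.sin(-.287),0]); A=np.array([.5073,-.28,.2018])
for f,t in(('h0',[.5252,-.062,.129]),('k0',[.5252,-.062,.2026]),('a0',A-.105*X),('a1',A-.085*X)):
    c=np.load(f+'.npy',allow_pickle=True).item(); print(f,(Z@(c['position']-t)*1000).round(2),R.from_matrix(Z@Rm(c['orientation'])).as_euler('xyz',degrees=True).round(2))
for i in range(3): print(np.array(T.current_ee_pos()).round(4),vision.get_calibration('wrist')['position'].round(4))
E
```

```text
h0 [ 77.74   0.3  184.32] [ 1.647e+02 -8.000e-02 -9.003e+01]
k0 [ 77.54   0.25 182.43] [ 1.6441e+02 -9.0000e-02 -9.0030e+01]
a0 [ 77.62   0.89 183.55] [ 1.6462e+02 -4.0000e-02 -9.0000e+01]
a1 [ 78.26   0.68 183.39] [ 1.6461e+02 -8.0000e-02 -8.9960e+01]
[ 0.4252 -0.2555  0.2017] [ 0.4998 -0.2773  0.3852]
[ 0.4252 -0.2555  0.2017] [ 0.4998 -0.2773  0.3852]
[ 0.4252 -0.2555  0.2017] [ 0.4998 -0.2773  0.3852]
```

The axle axis is at (0.5072, -0.2794) with 0.1 mm agreement between views. I go over it, correct by telemetry, then lower gently.

```bash
cat >> h.py <<'E'
YAW=-.287; XT=np.array([np.cos(YAW),np.sin(YAW),0]); YT=np.array([-XT[1],XT[0],0])
AX=np.array([.5072,-.2794,0])
G=AX-.0101*XT-.0002*YT
def goto(z,vel,off=np.zeros(3),guard=None,settle=.15):
    t=G+off+[0,0,z]; b=r.move_l(t,vel=vel,guard=guard)
    r.hold(settle); return b,(np.array(T.current_ee_pos())-t)
E
python3 - <<'E'
from h import *
b,er=goto(.2018,.2); print(er.round(4))
b,er2=goto(.178,.1,off=-er*[1,1,0]); print(er2.round(4)+er.round(4)*[1,1,0]*0)
print(np.array(T.current_ee_pos())-G,T.current_wrist_force(),T.current_opening(),T.current_t())
snap('scene','q0s'); c=vision.get_calibration('wrist'); snap('wrist','q0'); np.save('q0.npy',c,allow_pickle=True)
show(['scene','wrist'],'ring_seat','eye_left','eye_right','snap_ring','axle_end')
np.save('er.npy',er)
E
```

```text
[-0.0015  0.0006  0.0001]
[ 0.0003 -0.0002  0.0007]
[ 0.00173518 -0.00085181  0.17873412] [ 0.48342981 -0.06442383 -1.3999746 ] 0.02988721197493123 36.9167
ring_seat scene []
ring_seat wrist []
eye_left scene [([0.4855, -0.2975, 0.088], 0.5)]
eye_left wrist [([0.4953, -0.3001, 0.085], 0.56), ([0.4316, -0.0275, 0.0484], 0.23)]
eye_right scene [([0.5055, -0.2549, 0.0863], 0.43), ([0.6555, 0.2581, -0.0001], 0.3)]
eye_right wrist [([0.5027, -0.2499, 0.089], 0.58)]
snap_ring scene [([0.5127, -0.2826, 0.0878], 0.53), ([0.494, -0.2864, 0.2024], 0.44)]
snap_ring wrist []
axle_end scene [([0.5086, -0.2786, 0.0741], 0.83)]
axle_end wrist [([0.507, -0.2801, 0.0705], 0.66)]
```

```bash
python3 - <<'E'
from h import *
r.move_l(G+[0,0,.178],vel=.05)
for i in range(5):
    print(((np.array(T.current_ee_pos())-G)*1000).round(2),((np.array(vision.get_calibration('wrist')['position'])-G)*1000).round(2)); r.hold(.12)
c=vision.get_calibration('wrist'); im=snap('wrist','q1'); np.save('q1.npy',c,allow_pickle=True); print(T.current_t())
# end-face circle and ring outlines, grey profiles about axle at ring height
g=cv2.cvtColor(im,cv2.COLOR_RGB2GRAY).astype(np.float32)
for z in (.0715,.087):
  print(z)
  for f in range(0,360,30):
    d=np.array([np.cos(np.radians(f)+YAW),np.sin(np.radians(f)+YAW)]); rr=np.arange(10,34,1.)
    p=np.array([proj(c,[*(AX[:2]+k/1000*d),z]) for k in rr]).astype(np.float32)
    print(f'{f:4d}',' '.join(f'{int(x):3d}' for x in cv2.remap(g,p[:,:1],p[:,1:],1)[:,0]))
E
```

```text
[-1.5000e-01  6.0000e-02  1.7798e+02] [ 74.34 -21.62 361.52]
[  0.    -0.   178.04] [ 74.44 -21.68 361.56]
[ 2.00e-02 -3.00e-02  1.78e+02] [ 74.47 -21.69 361.55]
[ 3.00e-02 -0.00e+00  1.78e+02] [ 74.47 -21.69 361.54]
[  0.  -0. 178.] [ 74.47 -21.69 361.53]
38.4
0.0715
   0 166 165 167 169 163 137 106  94  90  87 123 164 166 166 166 164 166  81  59  59  60  65 164 166
  30 166 164 167 170 163 105  95  91  87  99 143 164 165 166 168 168 131  66  61  60  61 124 164 164
  60 167 157 130 118 113  98  90  94 128 161 165 145 162 166 165 164 163 138  74 120 166 168 169 172
  90 152 124 116 117 110  92 109 129 159 168 168 138  90 154 166 164 163 156 157 164 167 181 184 184
 120 166 124 118 118 105  85  77 147 164 120  64  58  77 110 115 129 155 158 134  76  57  59  58  58
 150 164 120 114 113  99  81  98 147  84  55  54  54  55 101 163 165 165  99  55  54  54  55  65  70
 180 115 114 113 115  97  81 105 116  58  52  52  51  50  51  61  79  80 111 119  62  62  68  65  60
 210 162 120 115 116 107  87  97 152  89  53  52  52  53  98 165 165 165 125  61  50  50  51  54  56
 240 163 161 162 163 13
[... 898 characters left out ...]
01  82 107 153  59  53  52  53  62 150 162 150  93  59  60  59  61  61  65  72  73  72  73  74
 180  87  84 148  74  53  53  51  50  50  57  78  80 115 107  60  63  68  62  60  61  61  60  61  61
 210 100  83 114 147  55  51  50  51  64 154 164 162 134  55  50  50  51  52  54  55  56  57  56  55
 240 134 138  92  87 117 108  62  48  49  53  62 100 114 115 109 102  96 100  58  51  52  53  53  55
 270 165 165 163 132  95  88 107 117 114  99  62 124 165 167 167 163 144 167 170 181 182 182 181 180
 300 164 164 162 163 160 142 103  97  93 112 119 119 122 161 167 167 166 161  94 132 168 167 172 178
 330 162 163 164 165 165 166 163 130 110 100  91  92 120 114 107 111 125 137  77  55  55  55  70 120
```

Settled exactly on target. Lower gently.

```bash
python3 - <<'E'
from h import *
print(np.round(T.current_wrist_force(),2))
print(r.move_l(G+[0,0,.1445],vel=.015,guard=2.)); r.hold(.1)
print(((np.array(T.current_ee_pos())-G)*1000).round(2),np.round(T.current_wrist_force(),2),T.current_opening(),T.current_finger_force(),T.current_t())
snap('scene','z0'); snap('wrist','z0w'); snap('top')
show(['scene','wrist'],'ring_seat','snap_ring','eye_left','eye_right','pin_left','pin_right','pliers')
E
```

```text
[ 0.14  0.93 -2.15]
True
[ 1.0000e-02 -1.0000e-02  1.4769e+02] [-0.66  0.21  5.56] 0.02974961295445113 21.99502944946289 40.2833
ring_seat scene [([0.5079, -0.2776, 0.0532], 0.65)]
ring_seat wrist [([0.6104, -0.4047, -0.0001], 0.45)]
snap_ring scene [([0.5056, -0.2777, 0.0736], 0.64), ([0.5096, -0.28, 0.0517], 0.61)]
snap_ring wrist []
eye_left scene [([0.5083, -0.2787, 0.0733], 0.56), ([0.4866, -0.2964, 0.0546], 0.38)]
eye_left wrist [([0.4908, -0.3016, 0.0552], 0.8)]
eye_right scene []
eye_right wrist [([0.5034, -0.2503, 0.0557], 0.7)]
pin_left scene [([0.5052, -0.2499, 0.0514], 0.71), ([0.6123, -0.4082, 0.0012], 0.4)]
pin_left wrist [([0.5015, -0.2509, 0.0564], 0.93), ([0.5007, -0.2539, 0.0586], 0.39)]
pin_right scene [([0.4832, -0.2986, 0.0498], 0.66), ([0.5022, -0.2538, 0.0529], 0.61)]
pin_right wrist [([0.4927, -0.3049, 0.0492], 0.97)]
pliers scene [([0.4943, -0.2807, 0.1143], 0.55)]
pliers wrist [([0.4949, -0.2752, 0.1146], 0.6)]
```

Contact came exactly at the predicted height (0.1477). I ease the push slightly and check the centring numerically.

```bash
python3 - <<'E'
from h import *
r.move_l(G+[0,0,.1475],vel=.01); r.hold(.2)
print(((np.array(T.current_ee_pos())-G)*1000).round(2),np.round(T.current_wrist_force(),2),T.current_opening(),T.current_finger_force(),T.current_t())
c=vision.get_calibration('wrist'); im=snap('wrist','z1w'); snap('scene'); show(['scene'],'ring_seat','groove'); g=cv2.cvtColor(im,cv2.COLOR_RGB2GRAY).astype(np.float32)
for f in range(-105,106,15):
    d=np.array([np.cos(np.radians(f)+YAW),np.sin(np.radians(f)+YAW)]); rr=np.arange(14,34,.75)
    p=np.array([proj(c,[*(AX[:2]+k/1000*d),.056]) for k in rr]).astype(np.float32)
    print(f'{f:4d}',' '.join(f'{int(x):3d}' for x in cv2.remap(g,p[:,:1],p[:,1:],1)[:,0]))
E
```

```text
[ 1.500e-01 -1.100e-01  1.477e+02] [-0.42  0.61  4.48] 0.029712058425835658 21.994099617004395 41.625
ring_seat scene [([0.6546, 0.2591, 0.0002], 0.64), ([0.5035, -0.276, 0.0511], 0.59)]
groove scene [([0.5079, -0.281, 0.0544], 0.88)]
-105 155 150 128  95  91  86  86  96  89  91 104 104  91  74  69  63  61  61  55  53  52  52  51  51  56  77 108
 -90 150 128 101  94  87  89 104 114 106  92 100 115 114 122 145 147  96  56  53  83 141 161 161 160 160 166 172
 -75 104  99  94  89  87 101 114 114 114 110 102 108 116 115 115 124 154 146  69  69 122 161 160 159 160 166 170
 -60 103  99  93  87  85 100 114 116 113 114 111 106 115 136 158 160 160 160 141  58 103 159 162 160 158 163 170
 -45 102  97  90  84  82 102 112 113 115 116 111 131 156 157 159 159 160 160 144  71  75 132 162 163 163 163 165
 -30 102  96  90  85  81  98 127 154 161 159 142 105 105 104 113 117 125 134 112  64  65 125 158 158 161 162 163
 -15 106 100  94  88  87 110 153 159 159 160 157 131 162 160 159 159 160 159 159 133  78 107 153 159 160 161 164
   0 108 103  97  92 106 147 160 161 160 162 162 162 155 158 159 159 159 158 157 160  85 101 158 159 158 158 162
  15 112 107 103  99  94 149 160 160 159 132 125 125 159 160 159 157 158 158 157 130  77 102 154 160 161 161 161
  30 120 114 108 103 113 155 162 160 140 115 131 118  97 102 101 114 116 121 103  65  62 104 156 157 155 154 160
  45 128 122 118 115 112 132 156 156 157 143 112 138 156 158 159 159 158 157 136  72  79 139 160 160 160 159 164
  60 136 131 126 120 115 140 153 127 113 112 107 140 156 158 156 156 157 155 121  72  93 152 163 163 163 164 169
  75 142 134 129 125 124 120 114 112 112 113 113 146 158 156 156 155 153 119  71  70 129 157 161 160 158 163 172
  90 158 145 137 129 123 127 132 118 102 122 152 158 159 159 158 158  98  58  62  92 143 152 152 156 160 168 174
 105 157 157 153 139 128 119 113 105 101 127 149 146 127  95  67  60  62  62  58  57  58  57  58  57  87 137 166
```

Centring is symmetric: axle edge at about 17.8 mm, ring inner edge at 21–22 mm on both sides. I ease the remaining push and hand in.

```bash
python3 - <<'E'
from h import *
r.move_l(G+[0,0,.1478],vel=.01); r.hold(.3)
print(((np.array(T.current_ee_pos())-G)*1000).round(2),np.round(T.current_wrist_force(),2),T.current_opening(),T.current_finger_force(),T.current_t())
print(r.sign_off())
E
```

```text
[ 1.0000e-01 -7.0000e-02  1.4772e+02] [ 0.48 -0.94  1.98] 0.029421099997757116 21.99367493391037 42.375
the job is handed in; nothing more can be done
None
```

I handed the job in at 42.4 s: the tray is out at its stop, and the ring is spread, down on the bearing at groove level and centred round the axle. The pliers are still fully squeezed at 22 N, and the verdict was not shown to me.

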